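# Find the vial well and hold the block well-up

## Task

Draw the sliding vise jaw wide open by its red handle and lift the heating block out. Both ends of the block look alike, so feel for the deep blind well by sliding the ends onto the gauge rod until one goes in deep, then turn the block so that the well opens straight up and finish holding it still in the gripper about 15 cm above the bench, ready for a vial; do not let go. Leave the jaw open, the spare block on its cork pad and the other lab things where they are.

Things in the scene. Friction and masses are not known exactly. Their poses are not given: they have to be found in the camera images.
- block_a: one of two look-alike aluminium blocks, 36 (x) x 50 (y) x 40 mm (z), 0.17 kg; origin at the centre of its underside. Own +y and -y ends each have a centred 18 mm bore: one a blind well 30 mm deep, the other a 4 mm recess; which is not told (feel with the gauge). At the start one block, either one, is in the vise, the spare on the pad, both z up, y along world y
- block_b: one of two look-alike aluminium blocks, 36 (x) x 50 (y) x 40 mm (z), 0.17 kg; origin at the centre of its underside. Own +y and -y ends each have a centred 18 mm bore: one a blind well 30 mm deep, the other a 4 mm recess; which is not told (feel with the gauge). At the start one block, either one, is in the vise, the spare on the pad, both z up, y along world y
- pad: cork pad 85 x 85 x 30 mm, fixed, carries the spare block; origin at the centre of its underside
- vise: small blue vise, fixed, its y is world y; origin on the bench under the middle of the clamped block. Bed 56 mm wide (x), top 30 mm above the bench, from y -60 to +130 mm; a foot plate 100 x 50 x 10 mm centred at y +35. Fixed jaw 44 mm wide at y -25.5 to -49.5 mm, top 68 mm high
- vise_bed (a point): point on the top of the vise bed, under the middle of the clamped block, 30 mm above the bench
- jaw (a joint): steel sliding jaw on the vise's +y side: metres moved towards world +y, 0 to 0.045 (0 to 0.004 at the start: closed on the block). Stays where left; about 4 N friction. 44 mm wide, face at vise y +25.5 mm when at 0; its lip reaches 8 mm over the block and holds it down until opened more than that: draw it 30 mm or more. Lip top 80 mm above the bench
- jaw_handle (a point): on the sliding jaw's red upright handle, a square bar 16 x 16 mm, 45 to 125 mm above the bench (clear of the lip above 80 mm); this point is on its axis, 112 mm above the bench, 66 mm to the +y side of the vise's origin when the jaw is at 0
- gauge: depth gauge, fixed: grey foot 70 x 70 x 12 mm, 16 mm post, green 22 mm clamp cube (top 103 mm above the bench), level steel rod 10 mm thick along the gauge's own y, axis 92 mm above the bench, ends 55 mm from the post's axis on both sides. Origin under the post on the bench; yaw up to 0.35 rad either way
- rod_tip_left (a point): end of the gauge rod on the gauge's own +y side, on its axis, 92 mm above the bench
- rod_tip_right (a point): end of the gauge rod on the gauge's own -y side, on its axis, 92 mm above the bench
- reagent_bottle: brown glass bottle 72 mm wide, 150 mm tall, loose; origin at the centre of its underside
- beaker: glass beaker 76 mm wide, 90 mm tall, loose; origin at the centre of its underside
- wash_jar: white jar with a blue cap, 64 mm wide, 90 mm tall, loose; origin at the centre of its underside
- screwdriver: screwdriver lying along its own x, loose; origin under its middle on the bench. The bench in front of the vise and the gauge (0.40 to 0.48 m ahead of the robot, 0.2 m to either side) is always clear
Mind the look-alikes: they are no part of the job. What is shaped like the wash_jar but green or orange is not meant. Several things have the shape of the vise; the one meant has the colours described above.

How it is judged:
By the outcome, as a careful person would: the job done as asked, in the order asked, and still so for the second after the job is handed in, while the arm keeps its last pose, push and grip.
It also fails if it takes over 64 s, if anything falls off the work surface, if the arm or the gripper's body presses on something with over 40 N, if the wrist force passes 120 N, or if a joint passes its speed limit or range.

## Robot

A 6-joint arm with a two-finger parallel gripper is mounted at the origin on the work surface. World frame = base frame: x ahead of the robot, y to its left, z up, the work surface at z = 0. Lengths are in mm, angles in degrees, forces in N, time in s.
With the tool pointing down it reaches from about 275 to 750 mm from the base axis. Payload 10.2 kg.
Tool frame: the origin (TCP) lies at the very end of the fingers, on their centre line; the grasp point (between the pads) lies 19 mm behind it (r.grip_depth is the distance from the TCP to the grasp point, in mm); z points along the fingers, y is the line along which they close (so a half turn about z gives the same grasp; the last joint's range is limited). The gripper opens to 88 mm and grips with 3 to 60 N. Pads are 18 mm wide; open, the fingers measure 123 mm over their backs; the gripper's body (75 mm by 187 mm) begins 45 mm behind the grasp point.
Start: joints at [-82.128, 17.928, 85.812, -0, 76.261, -12.8], TCP at [185.325, -491.209, 238.72] pointing down, gripper open.
Joint ranges: [-168.41, 168.41], [-55.51, 124.54], [10.69, 146.95], [-70.63, 250.63], [1, 178], [-165.06, 165.06]. Speed limits (degrees/s): [136.94, 136.94, 172.46, 180, 180, 180].

## Interface

Orientations are given as [roll, pitch, yaw] about the fixed x, y, z axes, in that order (R = Rz(yaw) Ry(pitch) Rx(roll)).
In Python, from station import r, gripper_open, close_gripper, planner, read_camera, calibration, models, read_clock, read_qpos, read_dq, read_effort, read_tool_pos, read_orientation, read_wrist_force, read_ft_torque, read_gripper_width, read_grasp_force gives the robot as it stands. Calls block until the motion is done:
- r.move_to(position, orientation): joint-space move of the TCP to a pose.
- r.move_straight(position, rot=None, velocity=150): straight line of the TCP; rot=None keeps the orientation; velocity is the mean speed in mm/s.
- r.movej(angles): joint-space move.
- gripper_open() and close_gripper(force=None): open the fingers fully, or close them until they stop; force is the grip in N (None keeps the last).
- r.hold(seconds).
- planner.solve_ik(position, orientation): joint angles nearest the present ones, or None.
- read_camera(name): name is "scene" or "top"; returns the picture (420x560x3 uint8, blue, green, red); there is no depth.
- calibration(name): a dict with "fx", "fy", "cx", "cy" (pixels), "world_from_camera" (4x4, takes a point from camera to world coordinates). Camera axes: x right, y down, z forward; pixel columns grow to the right and rows downward; lengths in mm; the calibration is good to about 2 mm. A picture is of the moment at which its call begins. calibration takes no time and is no camera call.
A pose or a line that the arm cannot do raises r.MotionError and nothing moves.
- r.finish_job(): hands the job in; it is judged then, once.
Trained networks look in the newest picture that a camera, given by its name, has taken for a name from the list of things; names that differ only in an ending like _2 or _b are one class to them, and where a whole thing is asked for, a point or a joint stands for the part that bears it (a point fixed in the world has none). Each returns a list of dicts, best first, with "p" (0 to 1); they miss things now and then, are a little off and sometimes report something else, mostly with a low value. They report only what shows in the picture. A call takes as long as a camera call. They do not tell look-alikes from the thing itself.
- models.look_for(camera, label): "at" ([column, row] in pixels, amid what is visible of it).
- models.silhouettes(camera, label): "pixels" (420x560 bool, what is visible of it) and "at" ([column, row] in pixels, amid what is visible of it).
Readings, each from a call of its own:
- read_clock(): time.
- read_qpos(): joint angles.
- read_dq(): joint speeds.
- read_effort(): joint torques, N m.
- read_tool_pos(): TCP position.
- read_orientation(): TCP orientation.
- read_wrist_force(): force on the tool from outside, world axes, zero at the start.
- read_ft_torque(): the same for the moment, N m.
- read_gripper_width(): finger opening in mm.
- read_grasp_force(): force on a finger pad.
Only numpy, scipy, OpenCV 4.12 (cv2) and the standard library are available. Lean on these libraries where they do the work, as an engineer would, in place of code of your own. Each camera call takes 0.05 s, during which the arm holds its last target. There are 200 camera calls.

## Working session

There is one attempt and no reset: what is moved stays moved. The work goes in short steps, each a Python script; the robot and the scene stay as the last script left them, time stands still between calls to the robot, and variables do not carry over. Pictures are saved under pics/ and viewed, at most 10 in all, crops included, and the job is handed in when it is done.

```bash
ls; mkdir -p pics
python3 - <<'E'
from station import *
import cv2,numpy as np
for c in("scene","top"):
    im=read_camera(c); cv2.imwrite(f"pics/{c}0.png",im); k=calibration(c); print(c,k["fx"],k["fy"],k["cx"],k["cy"]);print(np.round(k["world_from_camera"],3).tolist())
    for l in("vise","jaw_handle","gauge","rod_tip_left","rod_tip_right","block_a","pad","jaw","vise_bed"):
        print(l,[(np.round(d["at"]).tolist(),round(d["p"],2)) for d in models.look_for(c,l)][:5])
print(read_clock())
E
```

```text
pics
scene 440.827810340331 440.827810340331 279.6521108559769 204.3876189635038
[[0.372, 0.768, -0.521, 1208.969], [0.928, -0.313, 0.2, -259.288], [-0.009, -0.558, -0.83, 1155.962], [0.0, 0.0, 0.0, 1.0]]
vise [([309.0, 146.0], 0.98), ([200.0, 201.0], 0.73), ([356.0, 206.0], 0.59)]
jaw_handle [([312.0, 137.0], 0.71), ([359.0, 192.0], 0.63), ([207.0, 193.0], 0.59)]
gauge [([237.0, 249.0], 0.64)]
rod_tip_left [([242.0, 248.0], 0.94)]
rod_tip_right [([236.0, 249.0], 0.59)]
block_a [([340.0, 203.0], 0.73), ([147.0, 226.0], 0.59)]
pad [([153.0, 234.0], 0.64), ([146.0, 224.0], 0.62)]
jaw [([310.0, 140.0], 0.87), ([203.0, 193.0], 0.83), ([356.0, 195.0], 0.7), ([340.0, 200.0], 0.29)]
vise_bed [([307.0, 150.0], 0.95), ([355.0, 207.0], 0.79), ([205.0, 202.0], 0.6)]
top 409.17297228875583 409.17297228875583 283.7062957036187 206.5352734389884
[[-0.007, -0.995, 0.104, 395.886], [-1.0, 0.007, 0.007, 25.501], [-0.007, -0.104, -0.995, 1527.351], [0.0, 0.0, 0.0, 1.0]]
vise [([243.0, 272.0], 0.83), ([350.0, 249.0], 0.81), ([232.0, 205.0], 0.69)]
jaw_handle [([239.0, 274.0], 0.69), ([351.0, 248.0], 0.67), ([228.0, 201.0], 0.45)]
gauge [([331.0, 195.0], 0.69)]
rod_tip_left [([329.0, 196.0], 0.54)]
rod_tip_right [([333.0, 197.0], 0.69)]
block_a [([402.0, 238.0], 0.71)]
pad [([394.0, 240.0], 0.85), ([333.0, 194.0], 0.22)]
jaw [([238.0, 271.0], 0.77), ([227.0, 197.0], 0.69), ([349.0, 249.0], 0.54)]
vise_bed [([247.0, 274.0], 0.9), ([350.0, 250.0], 0.87), ([234.0, 202.0], 0.68)]
1.0
```

Run:
```python
import cv2,numpy as np
s=cv2.imread("pics/scene0.png");t=cv2.imread("pics/top0.png")
a=cv2.resize(s[110:290,100:420],(800,450),interpolation=cv2.INTER_CUBIC)
cv2.imwrite("pics/sc.png",a)
cv2.imwrite("pics/tc.png",cv2.resize(t[150:310,190:450],(800,492),interpolation=cv2.INTER_CUBIC))
```

```text
(no output)
```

View pics/sc.png

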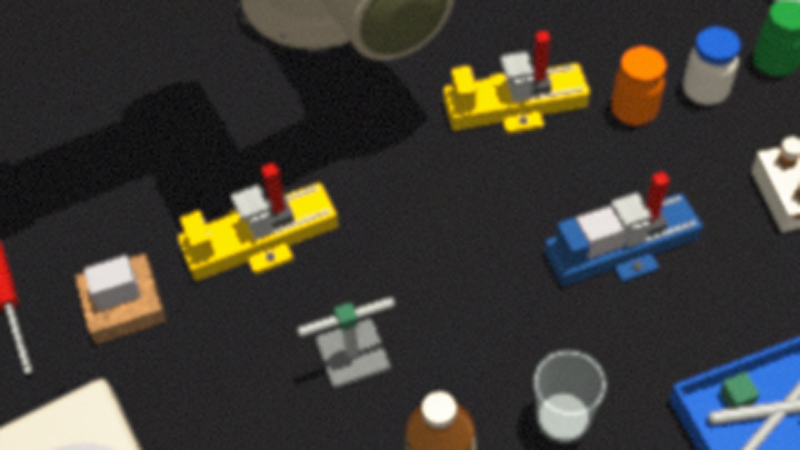

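View pics/tc.png

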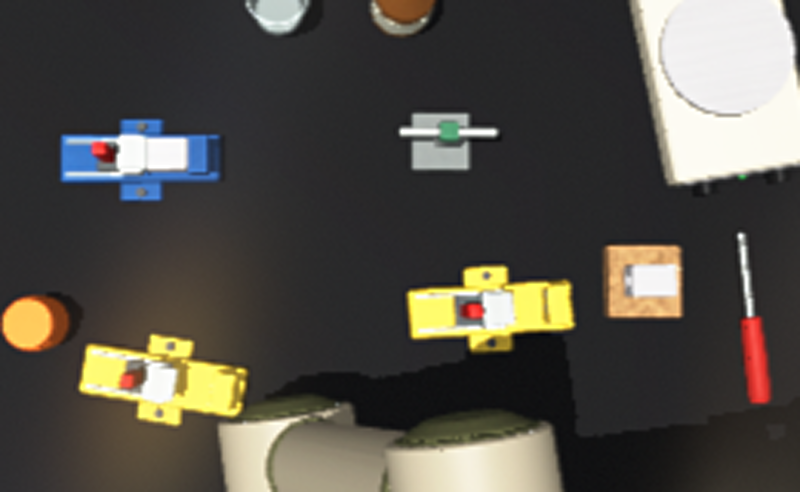

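View pics/scene0.png

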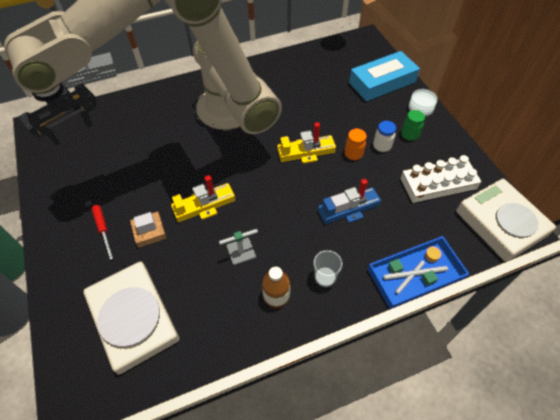

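The vise candidates are the blue one with red handle and a block at scene (350,205) / top (232,203), and yellow ones at scene (201,201) and (307,148). The crops confirm only the blue one matches and holds a block. The gauge is at scene (238,248) / top (333,195), and the bottle and beaker stand behind it. Next I'll fit the known shapes to both views.

```bash
cat > fit.py <<'E'
import cv2,numpy as np
from scipy.optimize import minimize
from station import calibration
C={c:calibration(c) for c in("scene","top")}
INV={c:np.linalg.inv(np.array(C[c]["world_from_camera"])) for c in C}
def proj(c,P):
    k=C[c];Q=np.asarray(P)@INV[c][:3,:3].T+INV[c][:3,3]
    return np.c_[Q[:,0]/Q[:,2]*k["fx"]+k["cx"],Q[:,1]/Q[:,2]*k["fy"]+k["cy"]]
S=6
def render(c,boxes,x,y,yaw,roi):
    u0,v0,u1,v1=roi;m=np.zeros(((v1-v0)*S,(u1-u0)*S),np.uint8)
    cs,sn=np.cos(yaw),np.sin(yaw)
    for (a,b,cc,d,e,f) in boxes:
        P=np.array([(X,Y,Z) for X in(a,b) for Y in(cc,d) for Z in(e,f)],float)
        W=np.c_[x+cs*P[:,0]-sn*P[:,1],y+sn*P[:,0]+cs*P[:,1],P[:,2]]
        p=(proj(c,W)-[u0,v0]+.5)*S
        cv2.fillConvexPoly(m,cv2.convexHull(np.round(p*16-8).astype(np.int32)),255,shift=4)
    return cv2.resize(m,(u1-u0,v1-v0),interpolation=cv2.INTER_AREA)/255.
def fit(boxes,masks,p0,yaw=True):
    rois={}
    for c,m in masks.items():
        v,u=np.nonzero(m);rois[c]=(max(u.min()-12,0),max(v.min()-12,0),min(u.max()+12,560),min(v.max()+12,420))
    def cost(p):
        s=0
        for c,m in masks.items():
            u0,v0,u1,v1=rois[c];g=cv2.GaussianBlur(render(c,boxes,p[0],p[1],p[2] if yaw else 0,rois[c])-m[v0:v1,u0:u1],(0,0),1.)
            s+=(g**2).sum()/m.sum()
        return s
    n=3 if yaw else 2
    sx=np.array([p0]+[[p0[0]+8*(i==0),p0[1]+8*(i==1)]+([p0[2]+.1*(i==2)] if yaw else []) for i in range(n)])
    q=minimize(cost,p0,method="Nelder-Mead",options=dict(initial_simplex=sx,xatol=.05,fatol=1e-5))
    return np.round(q.x,3),round(q.fun,3)
def ray(c,px,z):
    k=C[c];T=np.array(k["world_from_camera"]);d=T[:3,:3]@[(px[0]-k["cx"])/k["fx"],(px[1]-k["cy"])/k["fy"],1];o=T[:3,3]
    return (o+d*(z-o[2])/d[2])[:2]
E
cat > m.py <<'E'
from fit import *
from station import *
im={c:read_camera(c) for c in C}
near={"scene":{"vise":(350,205),"gauge":(238,248)},"top":{"vise":(235,203),"gauge":(333,195)}}
def sil(c,l,at=None):
    L=models.silhouettes(c,l)
    if at: L=[d for d in L if np.hypot(*(np.array(d["at"])-at))<25]
    return L[0]["pixels"].astype(float) if L else None
# red handle colour mask near vise
H={}
for c in C:
    h=cv2.cvtColor(im[c],cv2.COLOR_BGR2HSV);m=((h[...,0]<12)|(h[...,0]>168))&(h[...,1]>150)&(h[...,2]>60)
    w=np.zeros_like(m);u,v=near[c]["vise"];w[v-35:v+30,u-40:u+40]=1;H[c]=(m&w).astype(float)
B={}
for c in C:
    h=cv2.cvtColor(im[c],cv2.COLOR_BGR2HSV);m=(h[...,0]>95)&(h[...,0]<125)&(h[...,1]>120)&(h[...,2]>50)
    w=np.zeros_like(m);u,v=near[c]["vise"];w[v-25:v+25,u-45:u+45]=1;B[c]=(m&w).astype(float)
    vv,uu=np.nonzero(B[c]);print(c,"blue cols",uu.min(),uu.max(),"rows",vv.min(),vv.max(),"red n",H[c].sum())
g0=ray("top",(333,197),80);v0=ray("top",(232,203),40);print("rough",g0,v0)
hb=[(-8,8,-8,8,80,125)]
print("handle",fit(hb,H,[v0[0],v0[1]+60],False),[(c,fit(hb,{c:H[c]},[v0[0],v0[1]+60],False)) for c in C])
vb=[(-28,28,-60,130,0,30),(-50,50,10,60,0,10),(-22,22,-49.5,-25.5,30,68),(-18,18,-25,25,30,70),(-22,22,17.5,57,30,80),(-8,8,58,74,45,125)]
V={c:sil(c,"vise",near[c]["vise"]) for c in C};V={c:m for c,m in V.items() if m is not None}
print("vise",fit(vb,V,[*v0,0]),[(c,fit(vb,{c:V[c]},[*v0],False)) for c in V])
gb=[(-35,35,-35,35,0,12),(-8,8,-8,8,0,92),(-11,11,-11,11,81,103),(-5,5,-55,55,87,97)]
G={c:sil(c,"gauge",near[c]["gauge"]) for c in C};G={c:m for c,m in G.items() if m is not None}
print("gauge",fit(gb,G,[*g0,0]),[(c,fit(gb,{c:G[c]},[*g0,0])) for c in G])
for l,rr,hh in(("reagent_bottle",36,150),("beaker",38,90)):
    M={c:sil(c,l) for c in C};M={c:m for c,m in M.items() if m is not None}
    p=ray("scene",np.array(np.nonzero(M["scene"]))[::-1].mean(1),hh/2)
    b=[(-rr*.97,rr*.97,-rr*.4,rr*.4,0,hh),(-rr*.4,rr*.4,-rr*.97,rr*.97,0,hh),(-rr*.7,rr*.7,-rr*.7,rr*.7,0,hh)]
    print(l,p,fit(b,M,list(p),False))
E
python3 m.py
```

```text
scene blue cols 318 380 rows 187 223 red n 109.0
top blue cols 209 261 rows 188 215 red n 34.0
rough [ 580.58666863 -140.65024302] [566.3411213  224.69259947]
handle (array([574.933, 248.61 ]), np.float64(0.142)) [('scene', (array([577.151, 247.615]), np.float64(0.08))), ('top', (array([542.341, 314.693]), np.float64(0.65)))]
vise (array([ 5.74833e+02,  1.81054e+02, -4.00000e-03]), np.float64(0.183)) [('top', (array([575.086, 181.075]), np.float64(0.184)))]
gauge (array([ 5.96935e+02, -1.48405e+02, -2.60000e-02]), np.float64(0.177)) [('scene', (array([ 5.98074e+02, -1.49534e+02, -3.60000e-02]), np.float64(0.165))), ('top', (array([ 5.96259e+02, -1.47374e+02, -3.50000e-02]), np.float64(0.011)))]Traceback (most recent call last):
  File "m.py", line 30, in <module>
    p=ray("scene",np.array(np.nonzero(M["scene"]))[::-1].mean(1),hh/2)
                                      ~^^^^^^^^^
KeyError: 'scene'
```

```bash
sed -i '/^for l,rr/,$d' m.py
python3 - <<'E'
from fit import *
from station import *
for c in C: read_camera(c)
for l,rr,hh in(("reagent_bottle",36,150),("beaker",38,90)):
    for c in C:
        for d in models.silhouettes(c,l)[:2]:
            v,u=np.nonzero(d["pixels"]);print(l,c,round(d["p"],2),np.round(d["at"]),len(u),(u.min(),v.min(),u.max(),v.max()),"at z mid",ray(c,((u.min()+u.max())/2,(v.min()+v.max())/2),hh/2).round(),"base", ray(c,((u.min()+u.max())/2,v.min() if c=="top" else v.max()),0).round())
def ik(p,o): 
    q=planner.solve_ik(p,o);return None if q is None else np.round(q).tolist()
for yaw in(0,180,90,-90):
    print(yaw,"handle",ik([575,248,90],[180,0,yaw]),"block",ik([575,181,35],[180,0,yaw]),"g-",ik([598,-230,80],[180,0,yaw]),"g+",ik([595,-66,80],[180,0,yaw]))
from scipy.spatial.transform import Rotation as R
for a in(-90,-60,-30,0,30,60,90):
  for up in(1,-1):
    z=np.array([np.cos(np.radians(a)),np.sin(np.radians(a)),0]);x=np.array([0,0,up]);M=np.c_[x,np.cross(z,x),z]
    o=R.from_matrix(M).as_euler("xyz",degrees=True)
    print(a,up,[ik(p,o) for p in([480,-20,150],[450,0,150],[420,-150,150])],o.round())
E
```

```text
reagent_bottle scene 0.92 [276. 287.] 882 (np.int64(262), np.int64(267), np.int64(289), np.int64(307)) at z mid [ 769. -106.] base [ 793. -116.]
reagent_bottle scene 0.23 [384. 136.] 503 (np.int64(373), np.int64(121), np.int64(395), np.int64(150)) at z mid [406. 421.] base [410. 436.]
reagent_bottle top 0.77 [322. 150.] 407 (np.int64(310), np.int64(138), np.int64(331), np.int64(161)) at z mid [755. -99.] base [ 818. -107.]
beaker scene 0.84 [326. 267.] 789 (np.int64(314), np.int64(251), np.int64(341), np.int64(286)) at z mid [760.  52.] base [790.  41.]
beaker top 0.72 [280. 147.] 369 (np.int64(270), np.int64(138), np.int64(290), np.int64(160)) at z mid [765.  48.] base [820.  48.]
0 handle [13.0, 39.0, 77.0, -0.0, 64.0, 103.0] block [6.0, 40.0, 84.0, -0.0, 56.0, 96.0] g- [-31.0, 41.0, 74.0, -0.0, 65.0, 59.0] g+ [-18.0, 36.0, 83.0, -0.0, 61.0, 72.0]
180 handle [13.0, 39.0, 77.0, 0.0, 64.0, -77.0] block [6.0, 40.0, 84.0, 0.0, 56.0, -84.0] g- [-31.0, 41.0, 74.0, 0.0, 65.0, -121.0] g+ [-18.0, 36.0, 83.0, 0.0, 61.0, -108.0]
90 handle [13.0, 39.0, 77.0, -0.0, 64.0, 13.0] block [6.0, 40.0,
[... 1206 characters left out ...]
6.0, 72.0, 97.0, -68.0], [-51.0, 40.0, 121.0, 70.0, 97.0, -72.0], [-65.0, 44.0, 108.0, 58.0, 106.0, -66.0]] [-120.  -90.    0.]
60 -1 [[-49.0, 41.0, 116.0, 72.0, 97.0, 112.0], [-51.0, 40.0, 121.0, 70.0, 97.0, 108.0], [-65.0, 44.0, 108.0, 58.0, 106.0, 114.0]] [-60.  90.   0.]
90 1 [[-41.0, 49.0, 94.0, 55.0, 113.0, -61.0], [-42.0, 46.0, 101.0, 53.0, 111.0, -64.0], [-55.0, 51.0, 89.0, 42.0, 122.0, -64.0]] [-90. -90.   0.]
90 -1 [[-41.0, 49.0, 94.0, 55.0, 113.0, 119.0], [-42.0, 46.0, 101.0, 53.0, 111.0, 116.0], [-55.0, 51.0, 89.0, 42.0, 122.0, 116.0]] [-90.  90.   0.]<sys>:0: UserWarning: Gimbal lock detected. Setting third angle to zero since it is not possible to uniquely determine all angles.
```

Run:
```python
from station import *
import numpy as np,cv2
r.move_to([575,248.5,180],[180,0,180])
r.move_straight([575,248.5,90])
print(read_clock(),read_wrist_force())
close_gripper(30);print("w",read_gripper_width(),read_grasp_force(),read_wrist_force(),read_tool_pos())
p=np.array(read_tool_pos())
r.move_straight([575,248.5+38.5,90],velocity=60)
print(read_wrist_force(),read_tool_pos(),read_clock())
gripper_open(); r.move_straight([575,287,180],velocity=200)
r.move_to([575,181,190],[180,0,90])
for c in("scene","top"): cv2.imwrite(f"pics/{c}1.png",cv2.resize(read_camera(c)[(150 if c=="top" else 120):,180:430][:130],(800,416),interpolation=cv2.INTER_CUBIC))
print(read_clock())
```

```text
5.3917 [-0.07571652  0.06254682  0.05506304]
w 15.941596258041605 30.000051744282246 [ 0.16044639  0.97019518 -0.78211215] [575.00421101 248.56082404  89.99287168]
[ 1.14839626  4.34660237 -0.18214579] [574.98181667 287.6758069   89.99439632] 7.2667
10.3667
```

View pics/scene1.png

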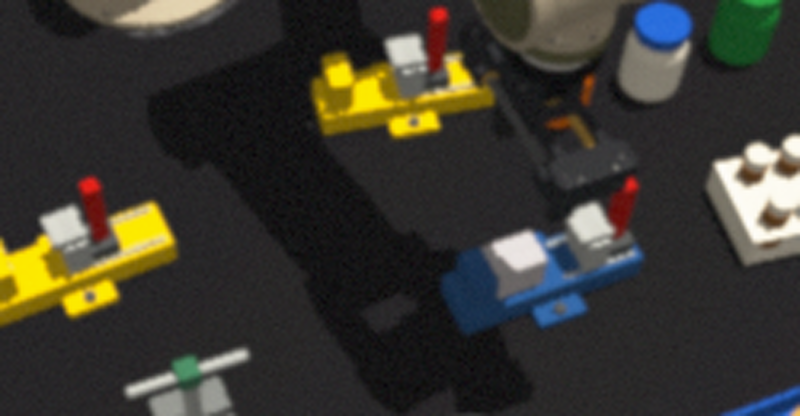

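The jaw stands open, with the block exposed on the bed at crop (518,262) and the jaw and handle clear at (605,220). Next I'll grasp the block across x and lift it.

Run:
```python
from station import *
import numpy as np,cv2
r.move_straight([575,181,60],velocity=200)
r.move_straight([575,181,35],velocity=60)
print(read_clock(),read_wrist_force())
close_gripper(40);print("w",read_gripper_width(),read_grasp_force(),read_wrist_force())
r.move_straight([575,181,60],velocity=60)
print(read_wrist_force(),read_tool_pos())
r.move_straight([575,181,190],velocity=200)
th=-0.03;d=np.array([-np.sin(th),np.cos(th)]);c=np.array([596.7,-148.2]);yw=90+np.degrees(th)
# right (-y) tip: block +y end; stand off 20 mm
p=c-d*(55+25+20)
r.move_to([*p,190],[180,0,yw]); r.move_straight([*p,77],velocity=150)
print(read_clock(),read_gripper_width(),p)
im=read_camera("scene");cv2.imwrite("pics/scene2.png",cv2.resize(im[200:290,170:310],(800,514),interpolation=cv2.INTER_CUBIC))
im=read_camera("top");cv2.imwrite("pics/top2.png",cv2.resize(im[160:240,290:410],(780,520),interpolation=cv2.INTER_CUBIC))
```

```text
11.7333 [-0.73121569 -1.0774132   0.18750857]
w 35.68300587543143 40.0000618211925 [0.97987273 0.37339576 0.15508043]
[ 0.15065762  0.02168163 -2.83544249] [574.94513319 180.96971439  60.10664373]
16.4167 35.60511605390203 [ 593.70044998 -248.15500337]
```

View pics/scene2.png

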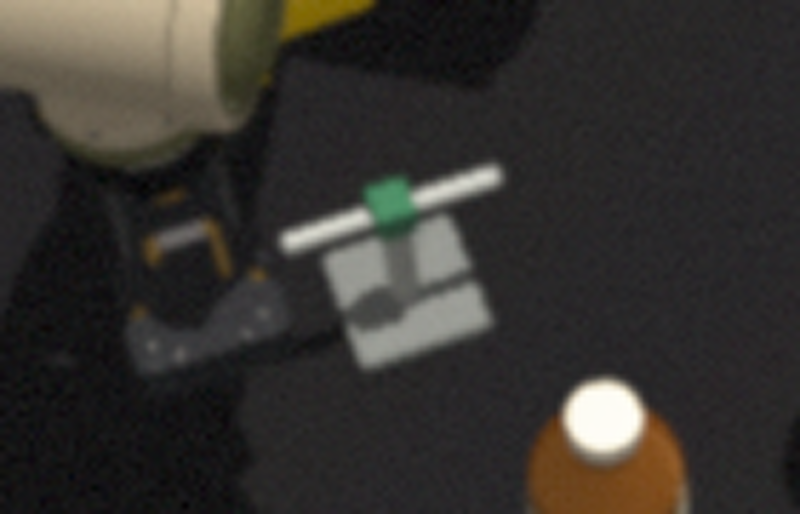

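The block is held at crop (185,240), and the rod's near end is at (285,242), ahead of it and unobstructed. I'll feel forward in small steps.

```bash
cat > feel.py <<'E'
from station import *
import numpy as np
th=-0.03;d=np.array([-np.sin(th),np.cos(th)]);c=np.array([596.7,-148.2]);yw=90+np.degrees(th)
def feel(side,z=77,deep=25,off=(0,0)):
    """side -1: right tip with block +y end; s = nominal insertion depth (mm)"""
    f0=np.array(read_wrist_force())
    for s in [-8,-5,-3,-1,1,3,5,7,9,12,15,18,21,deep]:
        p=c+side*d*(80-s)+np.array(off)
        r.move_straight([*p,z],velocity=40 if s>-8 else 80)
        f=np.array(read_wrist_force())-f0
        print(s,f.round(1),round(read_clock(),1))
        if np.linalg.norm(f)>5: return s,f
    return s,f
E
python3 - <<'E'
from feel import *
s,f=feel(-1); print("stop",s,f,read_tool_pos(),read_orientation(),read_gripper_width())
E
```

```text
-8 [ 0.3 -0.6 -1.3] 16.8
-5 [-0.1  0.2  0.4] 17.1
-3 [-0.9 -0.5 -0.4] 17.3
-1 [ 0.  -0.1 -0.8] 17.6
1 [ 0.3 -0.1 -0.1] 17.8
3 [ 0.2  0.  -0.5] 18.1
5 [-0.5 -1.2 -0.5] 18.3
7 [ -0.9 -11.3  -3. ] 18.6
stop 7 [ -0.86953661 -11.26896198  -2.97322508] [ 594.46911855 -223.2119751    77.12785538] [179.95149826   0.20341767  88.25193136] 35.894160009893206
```

Contact came at about 5–6 mm nominal, so this looks like the shallow recess. Next I'll try the other end on the left tip.

Run:
```python
from feel import *
p=c-d*105; r.move_straight([*p,77],velocity=120); r.move_straight([*p,190],velocity=250)
p=c+d*100; r.move_straight([*p,190],velocity=250); r.move_straight([*p,77],velocity=150)
s,f=feel(1); print("stop",s,f,read_tool_pos(),read_orientation(),read_gripper_width())
```

```text
-8 [-1.1 -0.2  0.3] 21.8
-5 [-1.4 -0.6  0.2] 22.0
-3 [-0.4 -0.4 -0.9] 22.2
-1 [-1.5 -0.5 -0.7] 22.5
1 [-1.1  0.9 -0.1] 22.8
3 [-0.8  0.8 -0.6] 23.0
5 [-0.5  0.1 -0.6] 23.2
7 [ 0.1  0.8 -0.3] 23.5
9 [-0.8  1.  -0.1] 23.8
12 [-0.6  0.6 -0.9] 24.0
15 [ 0.1  0.4 -0.1] 24.2
18 [-0.4  0.6 -1.2] 24.5
21 [-0.9 -0.4  0. ] 24.8
25 [-0.1 -0.7 -0.5] 25.0
stop 25 [-0.05280419 -0.68433286 -0.49385135] [598.33655158 -93.45877357  76.98021154] [ 1.79999847e+02 -4.06330886e-04  8.82619764e+01] 35.742423222870904
```

It went in at least 25 mm with no resistance, so the well is the block's own −y end, along tool −x. I'll withdraw, raise it and turn it up.

Run:
```python
from feel import *
import cv2
p=c+d*105; r.move_straight([*p,77],velocity=100); r.move_straight([*p,300],velocity=250)
r.move_to([560,20,300],[180,0,90])
print(read_clock(),np.round(read_qpos()))
for P in([620,20,300],[620,20,150]):
    for o in([0,90,0],[-30,90,0],[30,90,0],[-90,90,0]):
        q=planner.solve_ik(P,o); print(P,o,None if q is None else np.round(q))
```

```text
27.0917 [-10.  21.  73.  -0.  86. -10.]
[620, 20, 300] [0, 90, 0] [-15.  16. 123. 160.  50. 103.]
[620, 20, 300] [-30, 90, 0] [-31.  20. 115. 112.  70. 130.]
[620, 20, 300] [30, 90, 0] [  4.  22. 114. 223.  54.  61.]
[620, 20, 300] [-90, 90, 0] [-30.  45.  71.  75. 117. 150.]
[620, 20, 150] [0, 90, 0] [-15.  39. 124. 164.  74.  94.]
[620, 20, 150] [-30, 90, 0] [-31.  41. 117. 118.  79. 110.]
[620, 20, 150] [30, 90, 0] [  4.  42. 115. 216.  71.  76.]
[620, 20, 150] [-90, 90, 0] [-30.  58.  72.  69. 113. 136.]
```

Run:
```python
from feel import *
import cv2
r.move_to([620,20,300],[0,90,0]); print(read_clock(),read_gripper_width(),read_grasp_force())
r.move_straight([620,20,150],velocity=100); r.hold(.5)
print(read_clock(),read_tool_pos(),read_orientation(),np.round(read_qpos()),read_gripper_width(),read_wrist_force(),read_dq())
im=read_camera("scene");cv2.imwrite("pics/f1.png",cv2.resize(im[80:290,100:400],(800,560),interpolation=cv2.INTER_CUBIC))
im=read_camera("top");cv2.imwrite("pics/f2.png",cv2.resize(im[130:310,190:450],(800,554),interpolation=cv2.INTER_CUBIC))
```

```text
29.4667 35.44837680564709 40.00010463874787
31.6167 [619.99843356  19.97408483 150.03649813] [ 7.71766285 89.99737281  7.71460023] [-15.  39. 124. 164.  74.  94.] 35.66913513958472 [-0.81678338 -0.11806398 -0.93021877] [ 0.08758276  0.10606048 -0.1076931   0.01834109  0.0732332   0.00467331]
```

View pics/f1.png

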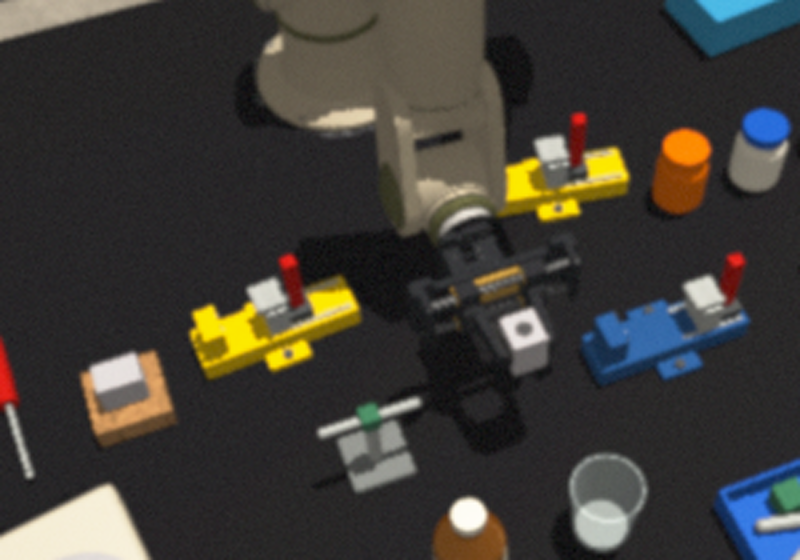

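View pics/f2.png

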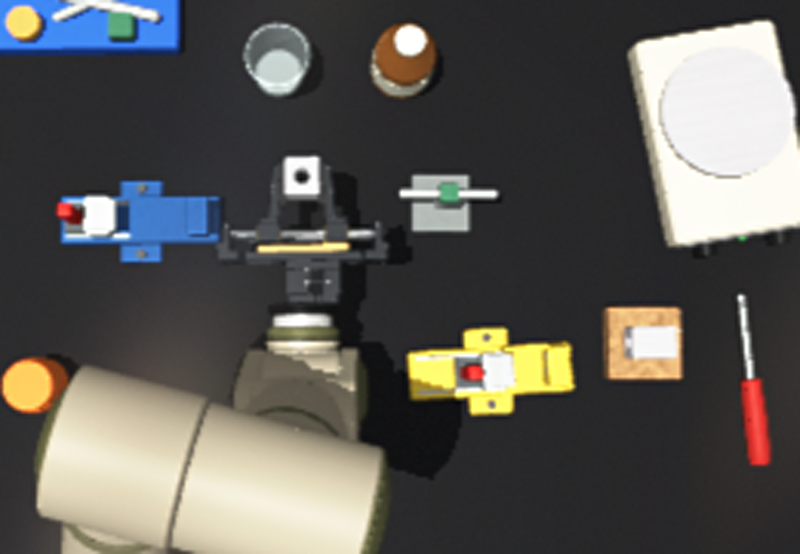

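The block is held upright with the dark bore facing up at f1 (523,328) / f2 (301,176). The jaw is open, the spare is on its pad, and nothing else has been disturbed.

```bash
python3 -c "
from station import *
print(r.finish_job())"
```

```text
the job is handed in; nothing more can be done
None
```

The job is handed in: the jaw was drawn open and the block lifted out; its own −y end slid 25 mm onto the gauge rod while the other end stopped at about 5–6 mm, and the block is now held still with that well facing up, about 15 cm above the bench.

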